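Fit the keyed gear on the gearbox shaft

ROBOT

A 6-joint arm with a two-finger parallel gripper is mounted at the origin on the work surface. World frame = base frame: x ahead of the robot, y to its left, z up, the work surface at z = 0. Lengths are in m, angles in rad, forces in N, time in s.
With the tool pointing down it reaches from about 0.275 to 0.875 m from the base axis. Payload 12.5 kg.
Tool frame: the origin (TCP) lies at the very end of the fingers, on their centre line; the grasp point (between the pads) lies 19 mm behind it; z points along the fingers, y is the direction in which the jaws open and shut (so a half turn about z gives the same grasp; the last joint's range is limited). The gripper opens to 85 mm and grips with 20 to 120 N. Pads are 22 mm wide; open, the fingers measure 114 mm over their backs; the gripper's body (76 mm by 85 mm) begins 54 mm behind the grasp point. The pads swing forward as they close: fully open they stand 13 mm farther back than shut.
Start: joints at [1.115, 0.351, 1.652, -0, 1.139, -0.085], TCP at [0.199, 0.513, 0.231] pointing down, gripper open.
Joint ranges: [-2.75, 2.75], [-0.79, 2.1], [0.01, 2.65], [-1.57, 4.71], [0.07, 3.14], [-2.87, 2.87]. Speed limits (rad/s): [2.22, 2.22, 2.79, 3.14, 3.14, 3.14].

INTERFACE

Orientations are given as a unit quaternion [w, x, y, z].
In Python, from bench import arm, inverse_kinematics, cams, monitor gives the robot as it stands. The module is installed in compiled form; this text tells all that it offers. Calls block until the motion is done:
- arm.movep(position, orientation): joint-space move of the TCP to a pose.
- arm.move_l(position, rot=None, max_speed=0.15): straight line of the TCP; rot=None keeps the orientation; max_speed is the mean speed in m/s.
- arm.set_joints(angles): joint-space move.
- arm.grip(opening, f_grip=None): finger opening in m; f_grip is the grip in N (None keeps the last); returns when the fingers have stopped.
- arm.wait(seconds).
- inverse_kinematics(position, orientation): joint angles nearest the present ones, or None.
- cams.grab_frame(name): name is "scene" or "top"; returns the picture (400x640x3 uint8, blue, green, red); there is no depth.
- cams.camera_info(name): a dict with "fx", "fy", "cx", "cy" (pixels), "rvec" (rotation vector, rad) and "tvec" (3), from world to camera coordinates, as OpenCV has them. Camera axes: x right, y down, z forward; pixel columns grow to the right and rows downward; lengths in m; the calibration is good to about 2 mm. A picture is of the moment at which its call begins. camera_info takes no time and is no camera call.
A pose or a line that the arm cannot do raises arm.PlanningError and nothing moves.
- arm.finish_job(): hands the job in, once; it reports no verdict.
Readings, each from a call of its own:
- monitor.current_time(): time.
- monitor.current_joints(): joint angles.
- monitor.current_dq(): joint speeds.
- monitor.current_joint_efforts(): joint torques, N m.
- monitor.current_position(): TCP position.
- monitor.current_tcp_rot(): TCP orientation.
- monitor.current_force(): force on the tool from outside, world axes, zero at the start.
- monitor.current_wrist_torque(): the same for the moment, N m.
- monitor.current_opening(): finger opening in m.
Only numpy, scipy, OpenCV 4.12 (cv2) and the standard library are available. Lean on these libraries where they do the work, as an engineer would, in place of code of your own. Each camera call takes 0.05 s, during which the arm holds its last target.

TASK

Fit the gear that has a key notch in its bore onto the upright shaft of the gearbox: pick it up by its boss, turn it so that the notch lines up with the key on the shaft, and lower it, boss upward, fully home on the shaft's shoulder, without letting it fall from above the shaft. Leave the look-alike gear with the plain round bore where it lies.

Things in the scene. Friction and masses are not known exactly. Their poses are not given: they have to be found in the camera images.
- gear: Gear to fit, steel, lying flat, 0.5-0.85 kg. Disc 114 mm across teeth, rim 14 mm thick. Round boss 54 mm in diameter on it, top 50 mm above the underside: grip it across, at any angle, above the rim. Through bore 28 mm in diameter with one key notch 20 mm wide, out to 23.5 mm from the axis, seen from above. Origin: axis, underside. z up out of the boss, +x from the axis through the notch.
- plain_gear: Look-alike gear to leave alone: same steel and outside sizes (114 mm across, boss 54 mm in diameter, top 50 mm high), but its 28 mm bore is plain and round, without notch. Origin on the axis at the underside, z up.
- gearbox: Fixed green gearbox carrying the upright shaft. Foot 190 by 130 mm, housing 150 by 120 mm, bearing cap on top 100 mm above the bench. Origin: under its centre, on the bench, right below the shaft. Key: 10 mm wide, its tip 20.5 mm from the shaft's axis, from the shoulder up 37 mm, the last 5 mm roof-shaped. A gear well out of line stays up on the key, high or tilted.
- shoulder (a point): Shaft axis at the top of the shoulder (52 mm in diameter), 112 mm above the bench. Above it the shaft: 22 mm in diameter for 38 mm, then a cone to an 8 mm tip at 54 mm. z up, +x from the axis through the key. Gear home: underside on the shoulder, notch round the key, so the gear's frame coincides with this one (play about 3 mm, 12 degrees).

How it is judged:
At the end, for the whole second after the job is handed in: The keyed gear sits boss up and at rest on the gearbox shaft: its underside within 6 mm of the shoulder, its axis within 6 mm of the shaft's and within 0.1 rad of upright, its notch within 0.45 rad of the key, and the plain-bored gear is within 30 mm of where it started (horizontal distance between gear and shoulder below 0.006 m and z of gear in the frame of shoulder between -0.006 and 0.006 m and angle between gear's own z axis and vertical below 0.1 rad and angle between the x axis of gear and the x axis of shoulder, either way round below 0.45 rad and linear speed of gear below 0.02 m/s and distance of plain_gear from where it was at the start of the episode below 0.03 m); the robot touches nothing.
It fails at once if the keyed gear falls onto the shaft: faster than 1.1 m/s within 40 mm of its axis (horizontal distance between gear and shoulder below 0.04 m and linear speed of gear above 1.1 m/s).
It fails at once if the plain-bored gear is moved more than 30 mm (distance of plain_gear from where it was at the start of the episode above 0.03 m).
It also fails if it takes over 35 s, if anything falls off the work surface, if the arm or the gripper's body presses on something with over 40 N, if the wrist force passes 120 N, or if a joint passes its speed limit or range.

## Working session

There is one attempt and no reset: what is moved stays moved. The work goes in short steps, each a Python script; the robot and the scene stay as the last script left them, time stands still between calls to the robot, and variables do not carry over. Pictures are saved under pics/ and viewed, and the job is handed in when it is done.

```bash
mkdir -p pics; python3 - <<'E'
from bench import arm,cams,monitor
import cv2
for n in("scene","top"):
    f=cams.grab_frame(n);cv2.imwrite(f"pics/{n}0.png",f);print(n,cams.camera_info(n))
print(monitor.current_time(),monitor.current_tcp_rot())
E
```

```text
scene {'fx': 446.21619106445365, 'fy': 446.21619106445365, 'cx': 317.0835389072491, 'cy': 208.53089297212094, 'rvec': array([ 2.14176003,  1.04611582, -0.42465719]), 'tvec': array([-0.35473559, -0.22681046,  1.15140224])}
top {'fx': 505.5315837336932, 'fy': 505.5315837336932, 'cx': 324.152292892717, 'cy': 194.307913033702, 'rvec': array([ 2.17930719, -2.11927996,  0.06498683]), 'tvec': array([0.0035455 , 0.57298809, 0.94820201])}
0.1 [-1.32020479e-04  1.84323351e-01  9.82865520e-01 -5.04952948e-04]
```

View pics/scene0.png

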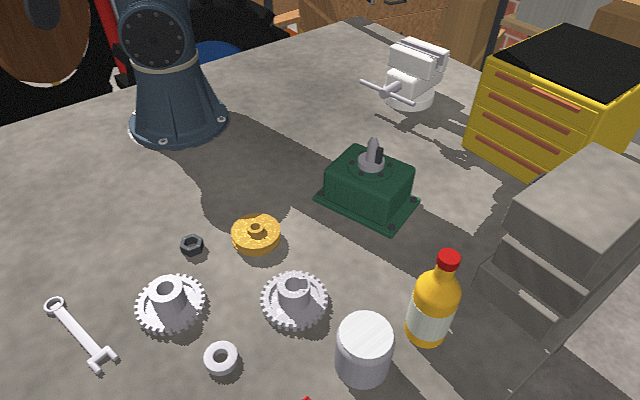

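View pics/top0.png

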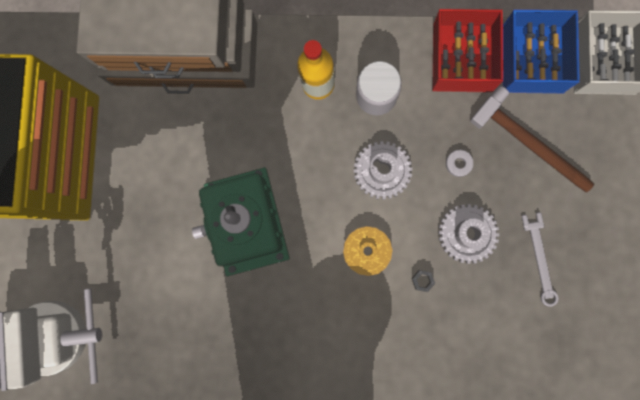

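The two gears are at about (383,168) and (470,234) in the top view, and the shaft is near (235,215). I'll zoom in on each.

```bash
cat > h.py <<'E'
import numpy as np,cv2
from bench import cams
def cam(n):
    c=cams.camera_info(n);K=np.array([[c['fx'],0,c['cx']],[0,c['fy'],c['cy']],[0,0,1.]])
    return K,cv2.Rodrigues(c['rvec'])[0],np.array(c['tvec'])
def ray(n,px,z):
    K,R,t=cam(n);d=R.T@np.linalg.inv(K)@np.array([px[0],px[1],1.]);o=-R.T@t
    return o+d*(z-o[2])/d[2]
def proj(n,P):
    K,R,t=cam(n);return cv2.projectPoints(np.array(P,float).reshape(-1,1,3),R,t,K,None)[0].reshape(-1,2)
E
python3 - <<'E'
from h import *
t=cv2.imread('pics/top0.png');s=cv2.imread('pics/scene0.png')
def crop(im,x,y,r=35):return cv2.resize(im[y-r:y+r,x-r:x+r],(380,380),interpolation=cv2.INTER_CUBIC)
a=np.hstack([crop(t,383,168),crop(t,235,215)])
b=np.hstack([crop(s,295,300),crop(s,372,155)])
cv2.imwrite('pics/c1.png',cv2.resize(np.vstack([a,b]),(600,600)))
for p in((383,168),(470,234)):print(ray('top',p,.05))
print(ray('top',(232,215),.166))
print(proj('top',[[0.199,.513,.231],[.5,0,0],[.5,.3,0]]))
E
```

```text
[ 0.62352872 -0.0913513   0.05      ]
[ 0.50354882 -0.25443306  0.05      ]
[0.52016296 0.1663474  0.166     ]
[[-16.21849384 419.19913608]
 [333.5237233  232.66100682]
 [183.64245963 228.31620261]]
```

View pics/c1.png

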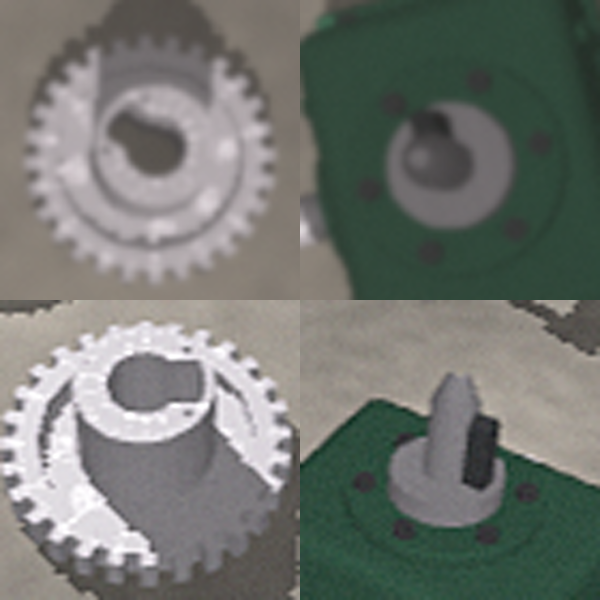

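```bash
cat >> h.py <<'E'
def rect(im,n,c,z,half=.04,px=390):
    s=half
    W=[[c[0]+s,c[1]+s,z],[c[0]+s,c[1]-s,z],[c[0]-s,c[1]-s,z],[c[0]-s,c[1]+s,z]]  # up=+x, left=+y
    H=cv2.getPerspectiveTransform(proj(n,W).astype(np.float32),np.float32([[0,0],[px,0],[px,px],[0,px]]))
    o=cv2.warpPerspective(im,H,(px,px),flags=cv2.INTER_CUBIC)
    for k in range(-3,4):
        q=int(px/2+k*.01/(2*s)*px);cv2.line(o,(q,0),(q,6),(0,0,255),1);cv2.line(o,(0,q),(6,q),(0,0,255),1)
    cv2.drawMarker(o,(px//2,px//2),(0,0,255),cv2.MARKER_CROSS,8)
    return o
E
python3 - <<'E'
from h import *
t=cv2.imread('pics/top0.png');s=cv2.imread('pics/scene0.png')
g=(.6235,-.0914);b=(.520,.166)
cv2.imwrite('pics/r1.png',np.hstack([rect(t,'top',g,.05),rect(s,'scene',g,.05)]))
cv2.imwrite('pics/r2.png',np.hstack([rect(t,'top',b,.112),rect(s,'scene',b,.112)]))
E
```

```text
(no output)
```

View pics/r1.png

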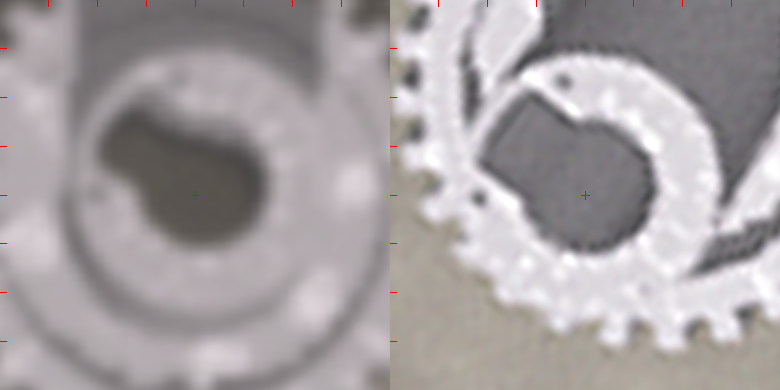

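View pics/r2.png

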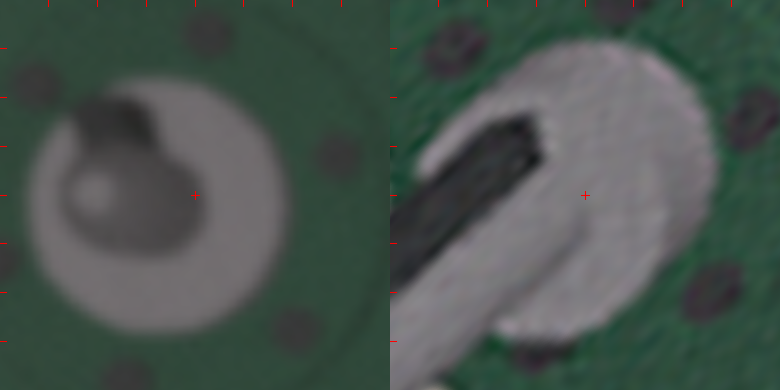

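```bash
python3 - <<'E'
from h import *
t=cv2.imread('pics/top0.png');s=cv2.imread('pics/scene0.png')
b=(.5178,.1735)
def mark(o,a):
    for ang in (a,):
        R=cv2.Rodrigues(np.array([0,0,np.deg2rad(ang)]))[0][:2,:2]
        P=[R@np.array(p) for p in((.0205,.005),(.0205,-.005),(.010,-.005),(.01,.005))]
        q=np.int32([[195-p[1]*4875,195-p[0]*4875] for p in P]);cv2.polylines(o,[q],True,(0,255,255),1)
    return o
cv2.imwrite('pics/r3.png',np.hstack([mark(rect(t,'top',b,.144),25),mark(rect(s,'scene',b,.144),25)]))
cv2.imwrite('pics/r4.png',np.hstack([rect(t,'top',b,.149),mark(rect(s,'scene',b,.112),25)]))
E
```

```text
(no output)
```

View pics/r3.png

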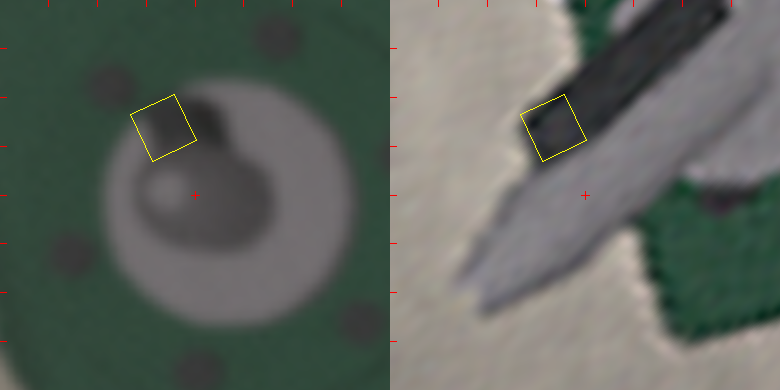

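View pics/r4.png

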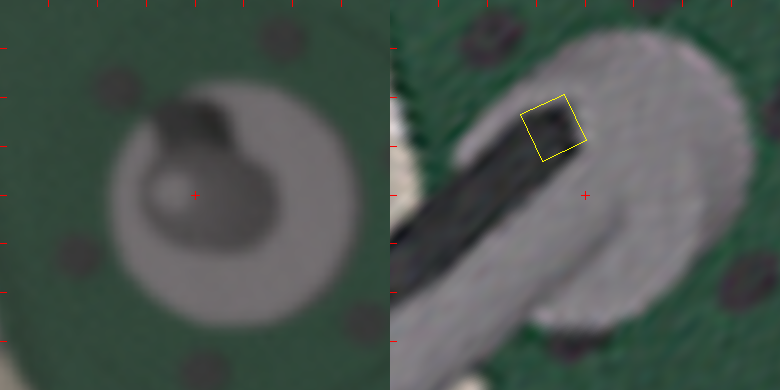

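```bash
python3 - <<'E'
from h import *
t=cv2.imread('pics/top0.png');s=cv2.imread('pics/scene0.png')
b=(.5178,.1735)
o=[]
for a in(15,25):
  for n,im,x,y in(('top',t,232,216),('scene',s,374,155)):
    r=24;S=12
    c=cv2.resize(im[y-r:y+r,x-r:x+r],None,fx=S,fy=S,interpolation=cv2.INTER_CUBIC)
    c=cv2.convertScaleAbs(c,alpha=1.6,beta=0)
    R=cv2.Rodrigues(np.array([0,0,np.deg2rad(a)]))[0]
    for z in(.112,.144):
        P=[R@np.array([u,v,0])+[*b,z] for u,v in((.0205,.005),(.0205,-.005),(.0098,-.005),(.0098,.005))]
        q=((proj(n,P)-[x-r,y-r]+.5)*S).astype(int);cv2.polylines(c,[q],True,(0,255,255) if z>.12 else (0,0,255),1)
    o.append(cv2.resize(c,(300,300)) if 0 else cv2.resize(c,(400,400)))
cv2.imwrite('pics/k.png',cv2.resize(np.vstack([np.hstack(o[:2]),np.hstack(o[2:])]),(600,600)))
E
```

```text
(no output)
```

View pics/k.png

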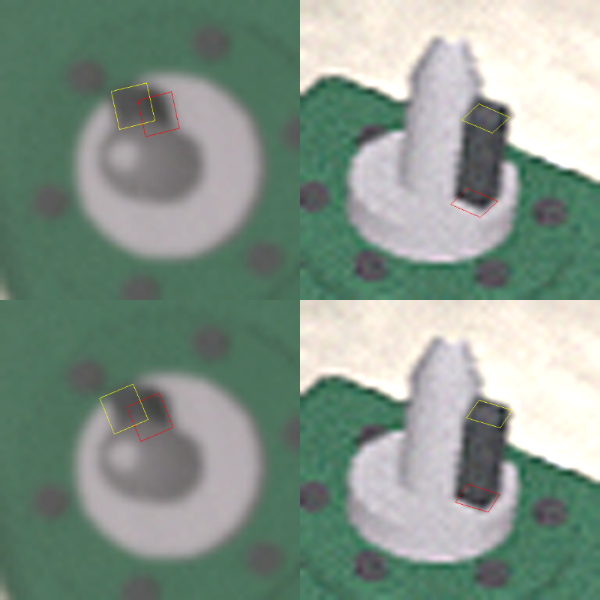

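```bash
python3 - <<'E'
from h import *
t=cv2.imread('pics/top0.png');s=cv2.imread('pics/scene0.png')
# top: shoulder outline = non-green region near
o=rect(t,'top',(.5178,.1735),.112,.04,390)
o=cv2.imread('pics/top0.png')
hsv=cv2.cvtColor(o,cv2.COLOR_BGR2HSV)
m=((hsv[...,1]<70)).astype(np.uint8)*255
m[:, :205]=0;m[:,265:]=0;m[:185]=0;m[250:]=0
n,l,st,ce=cv2.connectedComponentsWithStats(m);i=1+np.argmax(st[1:,4])
c=max(cv2.findContours((l==i).astype(np.uint8),0,1)[0],key=cv2.contourArea)
h=cv2.convexHull(c)[:,0]
W=np.array([ray('top',p,.112) for p in c[:,0]])[:,:2]
from scipy.optimize import least_squares
f=least_squares(lambda q:np.hypot(*(W-q[:2]).T)-q[2],[.518,.173,.026],loss='soft_l1',f_scale=.0007)
print('top shoulder',f.x)
# dark key mask
for nme,im,b in(('top',t,(215,195,255,225)),('scene',s,(365,140,395,175))):
    g=cv2.cvtColor(im,cv2.COLOR_BGR2GRAY)
    print(nme);print(g[b[1]+(5 if nme=='top' else 0):b[3]-(5 if nme=='top' else 0),b[0]+3:b[0]+32-(0 if nme=='top' else 5)])
# scene shoulder: lower-side
c=proj('top',[[*f.x[:2],.112]]);print(c)
k=cv2.resize(s[130:180,345:400],None,fx=11,fy=11,interpolation=cv2.INTER_CUBIC)
a=np.linspace(0,6.28,60)
for ctr,col in((f.x[:2],(0,0,255)),((.5165,.1725),(0,255,255))):
  for z in (.112,):
    q=proj('scene',[[ctr[0]+.026*np.cos(x),ctr[1]+.026*np.sin(x),z] for x in a]);cv2.polylines(k,[((q-[345,130]+.5)*11).astype(int)],True,col,1)
cv2.imwrite('pics/k2.png',k)
E
```

```text
top shoulder [0.51801821 0.1746064  0.02855057]
top
[[ 66  63  62  63  62  63  62  64  64  63  62  63  62  64  61  63  62  63
   63  62  61  59  57  57  56  56  58  62  63]
 [ 65  62  62  61  59  61  62  63  62  63  64  62  62  63  62  62  62  63
   61  64  63  62  59  57  58  59  59  63  63]
 [ 61  61  59  57  56  57  60  62  63  64  63  63  64  65  64  65  64  65
   65  66  65  63  62  61  62  62  61  63  63]
 [ 61  58  56  58  57  55  57  62  63  63  63  64  66  71  74  76  77  77
   77  75  72  69  67  65  63  64  63  63  64]
 [ 60  58  58  57  57  55  56  59  62  62  62  64  73  81  87  93  96  97
   96  94  91  85  80  72  67  64  63  63  63]
 [ 62  59  58  57  55  54  56  60  60  59  58  64  71  79  84  95 102 105
  106 107 105 103 100  89  78  69  65  63  64]
 [ 62  60  58  58  57  55  57  58  56  53  53  54  56  56  60  76  90 103
  107 109 109 110 108 105  94  83  74  65  62]
 [ 64  62  62  59  61  61  64  61  54  52  51  50  49  45  44  53  73  94
  105 109 110 110 110 108 106  99  87  74  66]
 [ 62  63  61  63  64  71  78  75  59  52  51  50  48  45  41  45  62  87
  105 
[... 4244 characters left out ...]
 120 123 112 117 117 103  77  57  64
   62  64  69  70  68  68]
 [122 120 123 122 123 124 122 121 124 123 121 117 116 109  85  60  58  68
   64  70  65  62  60  63]
 [120 121 124 127 121 122 127 122 128 120 122 120 106  75  60  60  62  67
   64  66  66  63  68  63]
 [129 131 128 126 127 125 122 125 130 131 117  87  70  63  61  66  67  64
   69  64  65  69  64  64]
 [114 112 121 131 132 136 125 104  95  85  57  58  60  59  63  64  68  61
   64  64  63  63  63  63]
 [ 59  63  61  60  58  56  63  61  59  67  55  54  56  56  53  58  65  67
   69  64  71  69  68  60]
 [ 60  71  63  65  64  66  60  68  66  64  57  52  52  52  58  54  65  71
   62  68  67  66  64  57]]
[[234.05377403 217.94704211]]
```

View pics/k2.png

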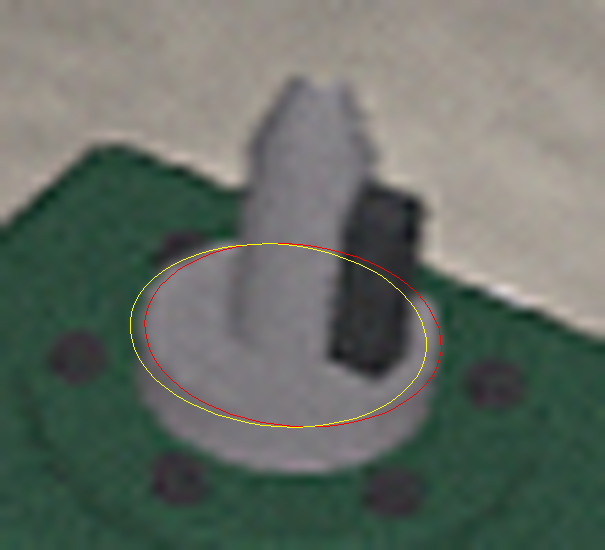

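```bash
python3 - <<'E'
from h import *
b=np.array([.5173,.1736])
for p in((374.6,161.5),(378.9,163.9),(381.2,161.0)):
    w=ray('scene',p,.112)[:2]-b;print('bottom',w*1e3,np.hypot(*w)*1e3,np.degrees(np.arctan2(w[1],w[0])))
# top view key: outer end mid bottom/top corners (pixel)
for p,z in(((225.2,206.5),.144),((233.5,206.2),.112),((233.8,211),.112),((232.3,205.3),.144)):
    w=ray('top',p,z)[:2]-b;print('top',p,z,w*1e3,np.hypot(*w)*1e3,np.degrees(np.arctan2(w[1],w[0])))
E
```

```text
bottom [8.67492344 2.71641934] 9.090282208764805 17.38714762539086
bottom [19.06795829  4.16945532] 19.518488446129897 12.33432538908405
bottom [15.28488559 13.95676959] 20.69828845410606 42.399491211514004
top (225.2, 206.5) 0.144 [18.331633  10.1734509] 20.9653970095626 29.028828026444415
top (233.5, 206.2) 0.112 [21.56433483  3.00733412] 21.773024482682725 7.939190167825015
top (233.8, 211) 0.112 [13.03763713  2.05661776] 13.198850650880503 8.964237326423747
top (232.3, 205.3) 0.144 [20.72206866 -1.9959749 ] 20.817974093919993 -5.50182627911075
```

```bash
cat >> h.py <<'E'
def q(th):
    p=np.deg2rad(th+90)/2;return [0,np.cos(p),np.sin(p),0]
E
python3 - <<'E'
from h import *
from bench import arm,monitor
arm.movep([.6263,-.0919,.25],q(22));print(monitor.current_joints())
arm.move_l([.6263,-.0919,.10],max_speed=.25)
arm.move_l([.6263,-.0919,.021],max_speed=.1)
print(monitor.current_force(),monitor.current_position())
arm.grip(.03,80)
print(monitor.current_opening(),monitor.current_force(),monitor.current_position(),monitor.current_time())
cv2.imwrite('pics/s1.png',np.vstack([cams.grab_frame('scene')]))
E
```

```text
[-2.17983575e-01  4.86183532e-01  1.40028246e+00  1.38887616e-04
  1.25512504e+00 -6.03111861e-01]
[ 0.83526128 -0.36897756  0.38446194] [ 0.62675412 -0.09200317  0.02164165]
0.05218517726062638 [-3.59493678 -0.79086626  7.90923413] [ 0.62647812 -0.09206009  0.02204328] 4.8167
```

View pics/s1.png

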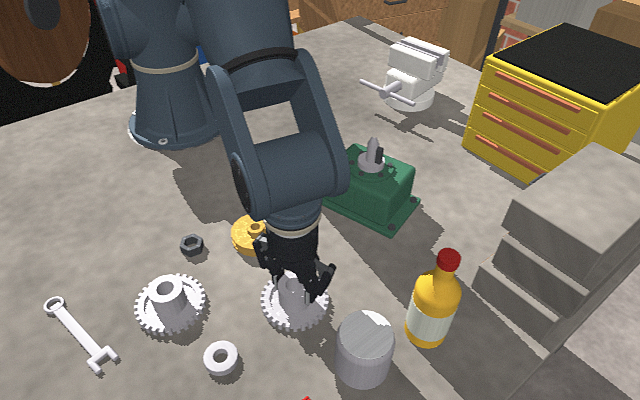

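The fingers hold the boss at an opening of 52 mm. I'll lift, carry it over the shaft, and look.

```bash
python3 - <<'E'
from h import *
from bench import arm,monitor
arm.move_l([.6263,-.0919,.27],max_speed=.2)
print(monitor.current_opening(),monitor.current_force())
arm.movep([.5173,.1736,.27],q(-12));arm.move_l([.5173,.1736,.205],max_speed=.15)
print(monitor.current_opening(),monitor.current_force(),monitor.current_wrist_torque(),monitor.current_position(),monitor.current_joints(),monitor.current_time())
s=cams.grab_frame('scene');cv2.imwrite('pics/s2.png',s)
t=cams.grab_frame('top')
def c(im,x,y,r=50):return cv2.resize(im[y-r:y+r,x-r:x+r],(390,390),interpolation=cv2.INTER_CUBIC)
cv2.imwrite('pics/s2c.png',np.hstack([c(s,375,120,60),c(t,232,200,60)]))
E
```

```text
0.052381979196740446 [-0.43296566  0.04073715 -7.42975048]
0.05245164183215264 [ 1.50034109  0.30365209 -6.48930895] [ 0.02176433 -0.03663309 -0.03376375] [0.51799508 0.17331088 0.20564297] [ 2.37662849e-01  3.71782703e-01  1.68959776e+00 -5.67539936e-05
  1.07936930e+00  4.47622943e-01] 7.95
```

View pics/s2c.png

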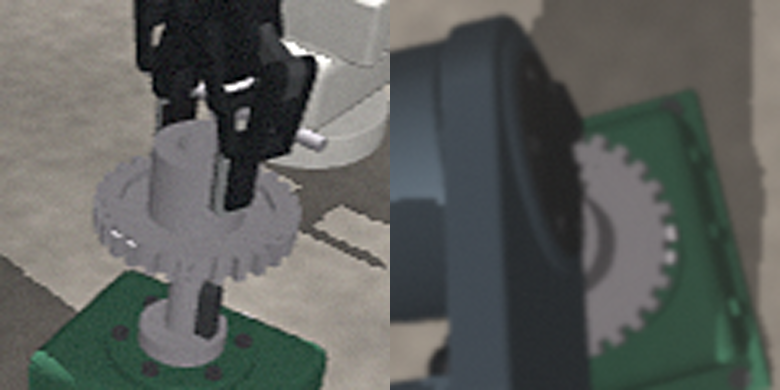

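The gear hangs level with the shaft axis beneath it. I'll lower it with force checks, stopping if it meets resistance.

```bash
cat >> h.py <<'E'
def lower(x,y,z0,z1,step=.004,lim=8,base=-6.7):
    from bench import arm,monitor
    z=z0
    while z>z1+1e-6:
        z=max(z-step,z1);arm.move_l([x,y,z],max_speed=.05)
        f=monitor.current_force();
        print(round(z,4),np.round(f,1),np.round(monitor.current_wrist_torque(),2),np.round(monitor.current_position(),4))
        if f[2]-base>lim or np.hypot(*f[:2])>12:break
    return z
E
python3 - <<'E'
from h import *
from bench import monitor
lower(.5173,.1736,.205,.136);print(monitor.current_time(),monitor.current_opening())
s=cams.grab_frame('scene');t=cams.grab_frame('top')
def c(im,x,y,r=50):return cv2.resize(im[y-r:y+r,x-r:x+r],(390,390),interpolation=cv2.INTER_CUBIC)
cv2.imwrite('pics/s3c.png',np.hstack([c(s,375,130,60),c(t,232,200,60)]))
E
```

```text
0.201 [-0.7 -0.  -7.5] [-0.01 -0.01  0.03] [0.5173 0.1736 0.2011]
0.197 [ 0.6 -0.1 -7.2] [-0.02  0.01 -0.  ] [0.5172 0.1736 0.1968]
0.193 [ 0.6 -0.2 -8.3] [0.04 0.02 0.01] [0.5172 0.1736 0.1927]
0.189 [-0.1  0.9 -7. ] [-0.   -0.    0.04] [0.5171 0.1736 0.1887]
0.185 [-0.4  0.1 -7.7] [ 0.02 -0.02  0.03] [0.5172 0.1736 0.1847]
0.181 [-0.7 -0.2 -8.3] [-0.04  0.01  0.  ] [0.5171 0.1736 0.1807]
0.177 [ 0.7 -0.5 -7.5] [ 0.02 -0.06  0.02] [0.5171 0.1735 0.1767]
0.173 [-0.1 -0.5 -7.6] [ 0.04 -0.02  0.  ] [0.5172 0.1736 0.1727]
0.169 [-0.4  0.  -8.2] [-0.   -0.03  0.04] [0.5171 0.1735 0.1687]
0.165 [-0.1  0.1 -7.6] [-0.04 -0.04  0.01] [0.5171 0.1736 0.1647]
0.161 [-0.5 -0.2 -7.4] [ 0.03 -0.05  0.  ] [0.5171 0.1736 0.1607]
0.157 [-0.2 -0.3 -8.4] [-0.01  0.01  0.01] [0.5171 0.1736 0.1567]
0.153 [-0.1  0.1 -7.9] [ 0.01 -0.01  0.02] [0.5172 0.1736 0.1527]
0.149 [-0.3 -0.  -8.7] [ 0.03 -0.02  0.01] [0.5171 0.1735 0.1487]
0.145 [ 0.2 -0.3 -8.4] [ 0.03  0.01 -0.01] [0.5171 0.1735 0.1447]
0.141 [-0.9  0.  -7.1] [0.07 0.02 0.03] [0.5171 0.1736 0.1407]
0.137 [ 0.   0.7 -8.1] [-0.03 -0.   -0.  ] [0.5171 0.1736 0.1367]
0.136 [ 0.3 -0.5 -8.3] [ 0.03  0.   -0.03] [0.5173 0.1736 0.136 ]
12.55 0.052428654053334314
```

View pics/s3c.png

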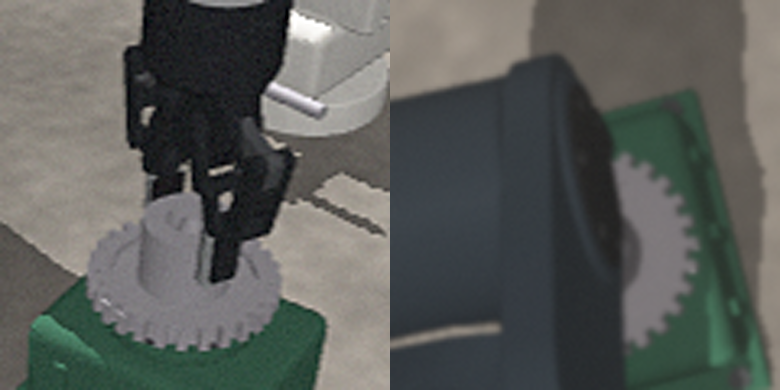

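No contact yet and almost home; I'll go on until it touches the shoulder, then release and back off upward.

```bash
python3 - <<'E'
from h import *
from bench import monitor,arm
z=lower(.5173,.1736,.136,.128,step=.001,lim=5,base=-7.8)
arm.grip(.075);print(monitor.current_opening(),monitor.current_force())
arm.wait(.2)
arm.move_l([.5173,.1736,.24],max_speed=.12)
arm.movep([.35,-.05,.32],q(-12));print(monitor.current_time(),monitor.current_force())
s=cams.grab_frame('scene');t=cams.grab_frame('top');cv2.imwrite('pics/s4.png',s);cv2.imwrite('pics/t4.png',t)
def c(im,x,y,r=50):return cv2.resize(im[y-r:y+r,x-r:x+r],(390,390),interpolation=cv2.INTER_CUBIC)
cv2.imwrite('pics/s4c.png',np.hstack([c(s,372,150,45),c(t,232,215,45)]))
E
```

```text
0.135 [ 0.2  0.6 -8. ] [-0.03  0.01  0.04] [0.5173 0.1736 0.135 ]
0.134 [ 0.7  0.2 -6.6] [ 0.   -0.06  0.02] [0.5174 0.1736 0.1341]
0.133 [-3.9 -1.8  5.2] [-0.15  0.8  -0.04] [0.5174 0.1736 0.134 ]
0.07478441315781395 [0.21542469 1.09216408 0.12224426]
16.1083 [ 0.47549405  0.42946982 -0.82875571]
```

View pics/s4c.png

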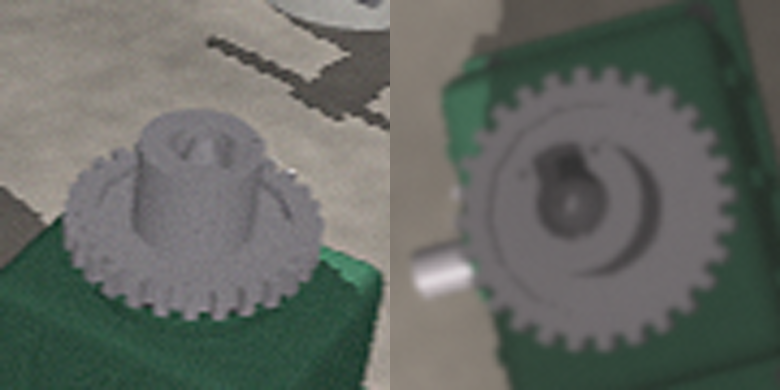

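View pics/s4.png

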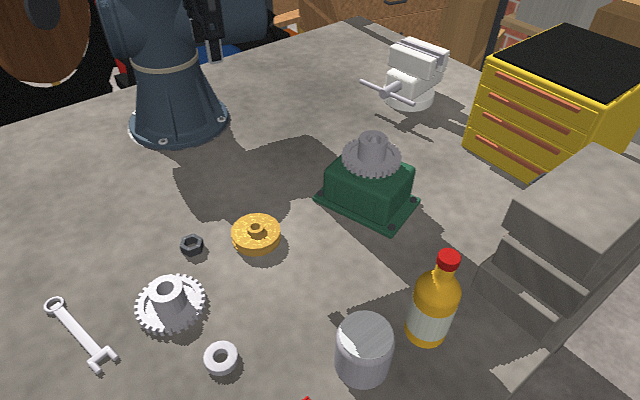

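The gear sits level, and the shaft tip just shows in the bore with the key dark in the notch (top crop at about (560,165)). The plain gear is still at (170,300) in the scene view. Contact came at TCP z = 0.134, which is the 112 mm shoulder height plus the 22 mm grasp offset.

```bash
python3 -c "
from bench import arm,monitor
arm.finish_job();print(monitor.current_time())"
```

```text
the job is handed in; nothing more can be done
the job is handed in; nothing more can be done
```

The notched gear is on the gearbox shaft, boss up and down on the shoulder, and the job is handed in. No verdict is reported; the last clock reading before handing in was 16.1 s of the 35 s.

**What I did:** I gripped the gear by its boss, turned it 34° so the notch met the key, and lowered it in small steps with force checks. It met no resistance until the shoulder, then I released it and withdrew the arm.

**Last checks:**
- **Height:** contact came at TCP z = 0.134 m, which matches the 112 mm shoulder plus the 22 mm grasp offset.
- **Fit:** by eye in both pictures, the gear is level with the shaft in the bore and the key in the notch.
- **Other conditions:** the plain gear looks unmoved in the picture, and the robot is clear of everything.

**Disagreement:** the two cameras put the key at different angles, about 27° in the scene view and 15 to 22° in the top view. I used 22°, and the gear went on without touching the key. I did not re-measure the gear's final position or notch angle numerically.

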